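# Fit the hose elbow to the clamped air manifold

### The arm

A 6-joint arm with a two-finger parallel gripper is mounted at the origin on a cart in front of the work surface, level with it; the furniture and walls round the work are solid. World frame = base frame: x ahead of the robot, y to its left, z up, the work surface at z = 0. Lengths are in m, angles in degrees, forces in N, time in s.
With the tool pointing down it reaches from about 0.25 to 0.725 m from the base axis. Payload 9.7 kg.
Tool frame: the origin (TCP) lies midway between the tips of the shut fingers; the grasp point (between the pads) lies bot.hold_point_z behind it (bot.hold_point_z is the distance from the TCP to the grasp point, in m); z points along the fingers, y is the line along which they close (so a half turn about z gives the same grasp; the last joint's range is limited). The gripper opens to 85 mm and grips with 20 to 120 N. Pads are 22 mm wide; open, the fingers measure 114 mm over their backs; the gripper's body (76 mm by 85 mm) begins 54 mm behind the grasp point. The pads swing forward as they close: fully open they stand 13 mm farther back than shut.
Start: joints at [-63.713, 4.979, 10.078, 95.1, 0, 90], TCP at [0.244, -0.493, 0.231] pointing down, gripper open.
Joint ranges: [-179.16, 179.16], [-48.56, 103.87], [-65.8, 70.77], [-126.05, 130.52], [-82.76, 87.17], [-180, 180]. Speed limits (degrees/s): [127.2, 127.2, 147.25, 180, 180, 180].

### API

Orientations are given as [roll, pitch, yaw] about the fixed x, y, z axes, in that order (R = Rz(yaw) Ry(pitch) Rx(roll)).
In Python, from workcell import bot, camera, camera_model, ticket gives the robot as it stands.
- The arm moves only by the tool send_rows, never from a script. Its argument "targets" is text: rows parted by semicolons, each of 5 numbers parted by spaces: the shift along the tool's x, y, z in mm, then the turn about the tool's z in degrees, then the closure in counts, from 0 (fully open) to 255 (shut). A call has 1 to 20 rows; each row is the pose to reach, as a shift and turn from the pose commanded when the call began, along the tool's axes at that moment; what a row does not reach only later rows make up. A row lasts 1/8 s, in which the tool goes at most 62.5 mm and 10.7 degrees, less where a joint would pass 70% of its speed; a pose out of reach is approached as far as the arm can. A call with a gripper value outside its range is refused whole. The fingers move at their own pace and stop on an object; "newtons" is the grip in N (left out, the last holds). Time passes only in rows, so rows that repeat a pose let the fingers close. It gives the time, the measured TCP pose, the force, the opening and the grip force at its end, in the units of the state.
- bot.get_obs(): the state, without advancing time (a new reading comes with each control period).
- camera(name): name is "side" or "top" or "wrist"; returns the picture (400x640x3 uint8, blue, green, red); there is no depth.
- camera_model(name): a dict with "K" (3x3 intrinsics, pixels), "pose" (4x4, takes a point from camera to world coordinates); the wrist camera has in their place "T_tool_cam" (4x4, takes a point from camera to tool coordinates, whose origin is the TCP and whose axes are the flange's). Camera axes: x right, y down, z forward; pixel columns grow to the right and rows downward; lengths in m; the calibration is good to about 2 mm. A picture is of the moment at which its call begins: read the wrist's pose just before it. camera_model takes no time and is no camera call.
- ticket.job_done(): hands the job in; it is judged then, once.
The state is a dict: "time": time; "q": joint angles; "qd": joint speeds; "joint_efforts": joint torques, N m; "ee_pos": TCP position; "tcp_rot": TCP orientation; "wrist_force": force on the tool from outside, world axes, zero at the start; "torque": the same for the moment, N m; "opening": finger opening in m; "grasp_force": force on a finger pad.
Only numpy, scipy, OpenCV 4.12 (cv2) and the standard library are available. Lean on these libraries where they do the work, as an engineer would, in place of code of your own. Each camera call takes 0.05 s, during which the arm holds its last target. There are 200 camera calls.

### The job

Fit the brass hose elbow into the round socket of the air manifold block that is clamped on the bench: let its two side pins down through the slots until the stem rests on the seal inside, turn it clockwise (seen from above) until you feel it begin to tighten, then 30 degrees further while letting it draw itself down, and let go of it. Do not force it, and leave the two steel ring dies and the sanding block where they are.

Things in the scene. Friction and masses are not known exactly. Their poses are not given: they have to be found in the camera images.
- elbow: Loose brass hose elbow, 79 mm tall, about 0.16 kg, standing upright on its round stem (30 mm across, z = 0 to 43 mm, foot chamfered 2.5 mm). Origin: centre of the stem's underside; z up along the stem. A round hose barb, 16 mm thick, leaves the head along +x at z = 62 mm and ends 53 mm from the axis.
- elbow_head (a point): The place to grip: on the elbow's axis, 62 mm above its origin, axes as the elbow's. It lies in the square head, 36 x 36 mm, z = 43 to 75 mm of the elbow; take it on the two flat faces that look along the elbow's +y and -y (the barb is on +x).
- elbow_pins (a point): Centre of the steel cross pin through the stem, on the axis 10 mm above the elbow's origin. The pin is 6 mm thick, lies along the elbow's x and sticks out 10 mm on both sides of the stem (50 mm tip to tip).
- manifold: Fixed aluminium block, 84 x 84 mm, 55 mm high, strapped to a dark base plate 106 x 150 mm (150 along its y); straps and bolts are below 30 mm, a brass nipple leaves the +x side. Origin: centre of the underside, on the socket's axis; z up.
- socket_mouth (a point): Centre of the socket's bore in the block's top, 55 mm above the bench, axes as the block's. Bore 32 mm across, with two opposite slots 10 mm wide along the block's +x and -x out to 27 mm from the axis; the pins pass down these, so the elbow's x lies along the block's x, either way round. It cannot turn counter-clockwise from there.
- socket_seal (a point): Point on the socket's axis 22 mm above the bench, near the spring seal (3 N per mm) on which the stem comes to rest. The seal's height differs from block to block: the elbow's underside rests 19 to 25 mm above the bench.
- socket_ramp (a point): Point on the axis 36 mm above the bench, level with the cam ramp under the rim. Turned clockwise from the slots, the elbow is free at first; somewhere 20 to 75 degrees on (sooner on a higher seal) the pins meet the ramp. From there each 10 degrees draws it 1 mm down into the seal: downward pull on the gripper and moment rise steadily. Friction keeps it where it is left.
- die_heel: Bystander: the larger steel ring die, heel-shaped, 74 x 64 mm, 31 mm high; origin at the centre of its underside.
- die_round: Bystander: the smaller round steel ring die, 40 x 42 mm, 35 mm high; origin at the centre of its underside.
- sand_block: Bystander: brown cork sanding block, 60 x 90 mm, 30 mm high; origin at the centre of its underside.

How it is judged (in metres and radians):
On the way:
1. the elbow's stem is down in the socket with its pins through the slots (horizontal distance between elbow and socket_mouth below 0.004 m and z of elbow in the frame of manifold below 0.0265 m), for 0.2 s.
At the end, for the whole second after the job is handed in: The elbow stands upright in the socket (axis within 4 mm, tilt under 0.08 rad), 30 degrees (give or take 12) past first tightening, so that its pins bear up on the block with 5.5 to 12.5 N; it is at rest and released, and no bystander has moved more than 20 mm (horizontal distance between elbow and socket_mouth below 0.004 m and z of elbow in the frame of manifold below 0.0235 m and angle between elbow's own z axis and vertical below 0.08 rad and contact force between elbow and manifold between 5.5 and 12.5 N and linear speed of elbow below 0.01 m/s); the robot touches nothing.
It fails at once if the elbow is forced: more than 35 N between it and the block (contact force between elbow and manifold above 35 N).
It fails at once if the heel-shaped die is moved more than 20 mm (distance of die_heel from where it was at the start of the episode above 0.02 m).
It fails at once if the round die is moved more than 20 mm (distance of die_round from where it was at the start of the episode above 0.02 m).
It fails at once if the sanding block is moved more than 20 mm (distance of sand_block from where it was at the start of the episode above 0.02 m).
It also fails if it takes over 61 s, if anything falls off the work surface, if the arm or the gripper's body presses on something with over 40 N, if the wrist force passes 120 N, or if a joint passes its speed limit or range.

## Working session

There is one attempt and no reset: what is moved stays moved. The work goes in short steps, Python scripts to look and compute and a tool call to move; the robot and the scene stay as the last step left them, time stands still between calls to the robot, and variables do not carry over. Pictures are saved under pics/ and viewed, at most 10 in all, crops included, and the job is handed in when it is done.

Besides the shell and the picture viewer there is one more tool, called after "Call:" as name(argument=value, ...) on one line, values as JSON. send_rows: Moves the arm, as the interface text tells. Its arguments: {"type":"object","properties":{"targets":{"type":"string"},"newtons":{"type":"number"}},"required":["targets"]}

```bash
mkdir -p pics
python3 - <<'E'
from workcell import bot,camera,camera_model
import cv2,numpy as np
o=bot.get_obs();print(o,bot.hold_point_z)
for n in("top","side"):
    cv2.imwrite(f"pics/{n}0.png",camera(n));m=camera_model(n);print(n,m["K"],m["pose"])
print(camera_model("wrist"))
E
```

```text
{'time': 0.0, 'q': array([-6.37120530e+01,  5.01018824e+00,  1.00337476e+01,  9.50972843e+01,
       -3.08455750e-04,  8.99988916e+01]), 'qd': array([ 0.0288581 ,  0.01821329,  0.01930503, -0.16969141,  0.00084718,
        0.00054669]), 'joint_efforts': array([-2.61837013e-04, -5.20386422e+01,  4.64801252e+01,  1.62709260e-02,
       -6.23265237e-05,  2.79523306e-05]), 'ee_pos': array([ 0.24348759, -0.4929242 ,  0.23058547]), 'tcp_rot': array([-1.79926275e+02,  3.07029322e-04,  2.62890558e+01]), 'wrist_force': array([-0.08178369, -1.2205125 , -0.1565749 ]), 'torque': array([0.00285274, 0.02143932, 0.01302527]), 'grasp_force': 0.0, 'opening': 0.08569055172638573} 0.0187
top [[367.83545617   0.         319.72379936]
 [  0.         367.83545617 203.19289691]
 [  0.           0.           1.        ]] [[-0.16528849 -0.95531955  0.24503933  0.34171053]
 [-0.98624074  0.16085671 -0.03813546  0.0967693 ]
 [-0.00298467 -0.24797112 -0.96876283  0.91520585]
 [ 0.          0.          0.          1.        ]]
side [[378.42203293   0.         318.96635602]
 [  0.         378.42203293 203.31586866]
 [  0.           0.           1.        ]] [[ 0.99768775 -0.04833837  0.04777617  0.49153737]
 [-0.06599934 -0.5212551   0.850845   -0.63900072]
 [-0.01622489 -0.85203082 -0.52324012  0.5161461 ]
 [ 0.          0.          0.          1.        ]]
{'K': array([[315.64887616,   0.        , 320.6183825 ],
       [  0.        , 315.64887616, 204.30157173],
       [  0.        ,   0.        ,   1.        ]]), 'T_tool_cam': array([[ 4.74987496e-04, -9.62594841e-01, -2.70944545e-01,
         6.80821647e-02],
       [ 9.99999092e-01,  7.99013060e-04, -1.08560512e-03,
        -1.67296432e-04],
       [ 1.26148612e-03, -2.70943783e-01,  9.62594346e-01,
        -1.41641518e-01],
       [ 0.00000000e+00,  0.00000000e+00,  0.00000000e+00,
         1.00000000e+00]])}
```

View pics/top0.png

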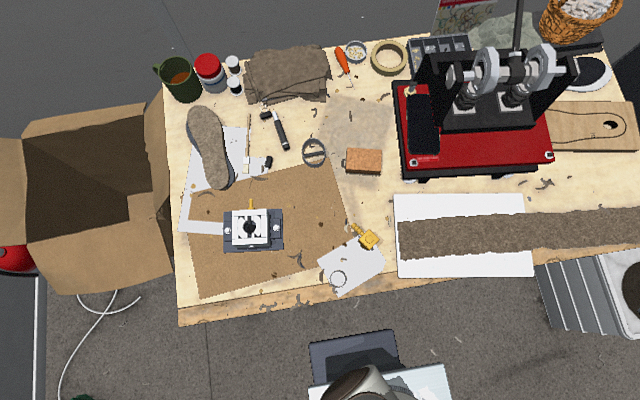

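View pics/side0.png

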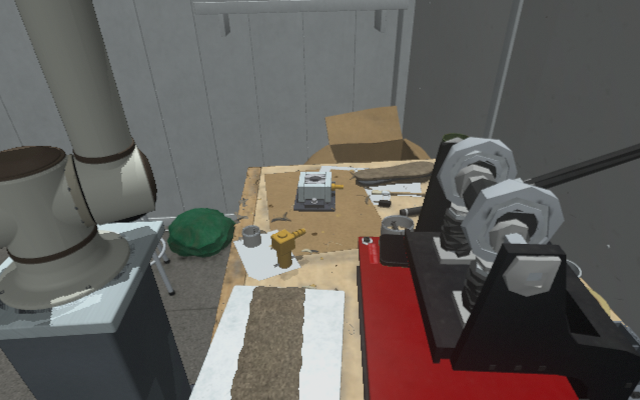

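Top view: the manifold's bore is near (250,228) with its nipple pointing up in the image. The elbow head is near (370,239) with its barb towards (354,226). The round die is at (338,279), the heel die at (314,151) and the sanding block at (363,160).

```bash
cat > h.py <<'E'
from workcell import bot,camera,camera_model
import cv2,numpy as np
from scipy.spatial.transform import Rotation as R
def cam(n):
    m=camera_model(n)
    if n!="wrist": return m["K"],m["pose"]
    o=bot.get_obs();T=np.eye(4);T[:3,:3]=R.from_euler("xyz",o["tcp_rot"],degrees=True).as_matrix();T[:3,3]=o["ee_pos"]
    return m["K"],T@m["T_tool_cam"]
def ray(K,P,uv,z):
    d=P[:3,:3]@np.linalg.solve(K,[uv[0],uv[1],1]);c=P[:3,3]
    return c+d*(z-c[2])/d[2]
def proj(K,P,X):
    p=K@(P[:3,:3].T@(np.array(X)-P[:3,3]));return p[:2]/p[2]
def totool(X):
    """shift (mm) of TCP in tool axes to world point X"""
    o=bot.get_obs();return R.from_euler("xyz",o["tcp_rot"],degrees=True).as_matrix().T@(np.array(X)-o["ee_pos"])*1000
E
python3 - <<'E'
from h import *
K,P=cam("top")
for n,uv,z in(("elbow",(370,239),.075),("barbtip",(353,225),.062),("man",(250,227),.055),("nip",(251,203),.03),("round",(338,279),.035),("heel",(314,151),.03),("sand",(363,160),.03)):
    print(n,ray(K,P,uv,z).round(3))
im=cv2.imread("pics/top0.png");hsv=cv2.cvtColor(im,cv2.COLOR_BGR2HSV)
m=cv2.inRange(hsv,(15,150,120),(32,255,255))
n,l,s,c=cv2.connectedComponentsWithStats(m)
for i in range(1,n):
    if s[i,4]>20: print(s[i],c[i])
x=totool([0.40,-.12,.23]);print(x,bot.get_obs()["tcp_rot"])
E
```

```text
elbow [ 0.451 -0.036  0.075]
barbtip [ 0.492 -0.005  0.062]
man [0.529 0.236 0.055]
nip [0.594 0.23  0.03 ]
round [0.376 0.05  0.035]
heel [0.705 0.054 0.03 ]
sand [ 0.66  -0.066  0.03 ]
[606   0  17  17  92] [614.0326087   9.2173913]
[543  10  12  21  76] [547.64473684  19.97368421]
[559  10  10  20  54] [563.25925926  19.22222222]
[554  14   7  10  21] [557.          18.95238095]
[572  14  34  11 101] [591.01980198  20.34653465]
[564  23  14   8  35] [570.91428571  25.88571429]
[562  30   7   7  21] [565.19047619  33.61904762]
[550  33  13  10  45] [556.46666667  37.15555556]
[247 200   7   9  39] [250.41025641 204.30769231]
[352 223  27  27 279] [365.8172043 236.8172043]
[ 305.4910907  -265.07061006    0.96327323] [-1.79931499e+02  2.08646501e-04  2.62857867e+01]
```

Call:
send_rows(targets="40 -32 0 -10 0;80 -64 0 -20 0;120 -96 0 -30 0;160 -128 0 -40 0;200 -160 0 -50 0;240 -192 0 -60 0;280 -224 0 -70 0;320 -256 0 -80 0;360 -288 0 -90 0;388 -318 0 -100 0;388 -318 0 -110 0;388 -318 0 -120 0;388 -318 0 -130 0;388 -318 0 -140 0;388 -318 0 -150 0;388 -318 0 -160 0;388 -318 0 -170 0;388 -318 0 -180 0;388 -318 0 -190 0;388 -318 0 -190 0")

```text
time: 2.6
ee_pos: [0.4505, -0.0362, 0.231]
tcp_rot: [180.0, -0.0, -143.8]
wrist_force: [-0.3, 0.3, 0.3]
opening: 0.0854
grasp_force: 0.0
```

Run:
```python
from h import *
o=bot.get_obs();print(o["q"].round(1),o["ee_pos"],o["tcp_rot"],o["time"])
K,P=cam("wrist");cv2.imwrite("pics/w1.png",camera("wrist"));np.savez("w1.npz",K=K,P=P)
```

```text
[ -4.6  -8.3  -2.9  95.4  -0.  -40.8] [ 0.4505208  -0.03616653  0.23103052] [ 1.79981760e+02 -2.21419685e-02 -1.43779938e+02] 2.6
```

View pics/w1.png

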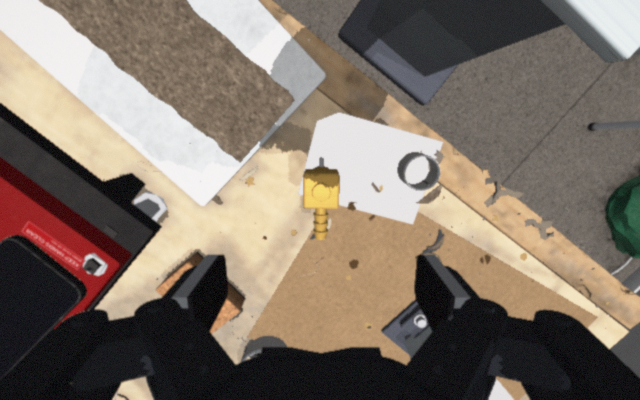

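The wrist view shows the elbow head at about (321,188) with the barb pointing straight down the image to (320,238). The yaw is almost right, and the round die at (418,171) is clear of the fingers. Next I measure it finely.

Run:
```python
from h import *
d=np.load("w1.npz");K,P=d["K"],d["P"]
im=cv2.imread("pics/w1.png");hsv=cv2.cvtColor(im,cv2.COLOR_BGR2HSV)
m=cv2.inRange(hsv,(15,130,90),(35,255,255));m[:150]=0;m[260:]=0;m[:,:280]=0;m[:,360:]=0
for v in range(166,244,3):
    xs=np.where(m[v])[0]
    if len(xs): print(v,xs.min(),xs.max(),len(xs))
c=ray(K,P,(321.5,190),.075);print(c)
```

```text
172 306 307 2
175 304 337 34
178 304 338 35
181 304 338 35
184 304 338 35
187 304 338 35
190 304 338 35
193 304 337 34
196 304 337 34
199 304 337 34
202 304 337 34
205 304 337 34
208 315 351 23
211 316 325 10
214 315 327 13
217 315 326 12
220 315 326 12
223 315 326 12
226 316 325 10
229 315 326 12
232 315 326 12
235 315 325 11
238 316 324 9
[ 0.4497958  -0.03475323  0.075     ]
```

Run:
```python
from h import *
d=np.load("w1.npz");K,P=d["K"],d["P"]
for n,uv,z in(("boss",(321.5,191),.079),("edge+x z75",(321,207),.075),("barbtip",(320.5,240),.062),("left",(303.5,190),.075),("right",(338.5,190),.075)): print(n,totool(ray(K,P,uv,z)).round(1))
im=cv2.imread("pics/w1.png");cv2.imwrite("pics/w1c.png",cv2.resize(im[150:250,270:370],None,fx=6,fy=6,interpolation=cv2.INTER_CUBIC))
```

```text
boss [ -0.3   1.5 152.1]
edge+x z75 [-17.4   1.1 156.1]
barbtip [-57.5   0.7 169.1]
left [ -0.3 -15.9 156.1]
right [ -0.2  18.  156.1]
```

View pics/w1c.png

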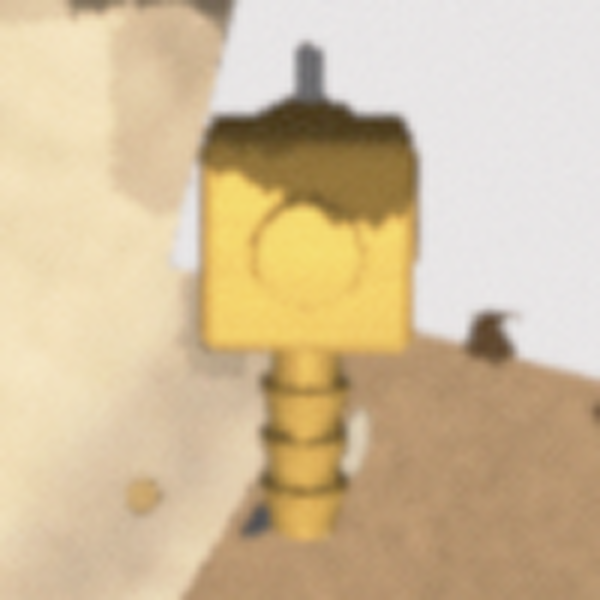

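Call:
send_rows(targets="-2 1 50 0 0;-2 1 100 0 0;-2 1 140 0 0;-2 1 170 0 0;-2 1 188 0 0;-2 1 188 0 0;-2 1 188 0 255;-2 1 188 0 255;-2 1 188 0 255;-2 1 188 0 255;-2 1 188 0 255;-2 1 188 0 255;-2 1 188 0 255;-2 1 188 0 255", newtons=60)

```text
time: 4.4
ee_pos: [0.4523, -0.0343, 0.0443]
tcp_rot: [-179.9, 0.1, -143.7]
wrist_force: [0.3, -0.6, 6.6]
opening: 0.0351
grasp_force: 60.1
```

Call:
send_rows(targets="0 0 -40 0 255;0 0 -90 0 255;0 0 -140 0 255;-30 15 -187 0 255;-65 32 -187 5 255;-100 50 -187 11 255;-140 70 -187 17 255;-180 90 -187 23 255;-220 110 -187 30 255;-250 125 -187 36 255;-267 132 -187 41 255;-267 132 -187 41 255;-267 132 -187 41 255;-267 132 -187 41 255")

```text
time: 6.15
ee_pos: [0.5885, 0.2295, 0.2307]
tcp_rot: [180.0, 0.0, 175.3]
wrist_force: [0.3, 0.1, -1.7]
opening: 0.0354
grasp_force: 60.4
```

Run:
```python
from h import *
o=bot.get_obs();print(o["q"].round(1),o["ee_pos"],o["tcp_rot"],o["wrist_force"],o["torque"])
K,P=cam("wrist");cv2.imwrite("pics/w2.png",camera("wrist"));np.savez("w2.npz",K=K,P=P)
```

```text
[21.3 16.7 23.5 96.8 -0.  26. ] [0.58851537 0.22946261 0.2306824 ] [1.79996571e+02 1.79777206e-02 1.75298438e+02] [ 0.32698645  0.1083741  -1.73653875] [-0.05361185  0.00044638  0.01322034]
```

View pics/w2.png

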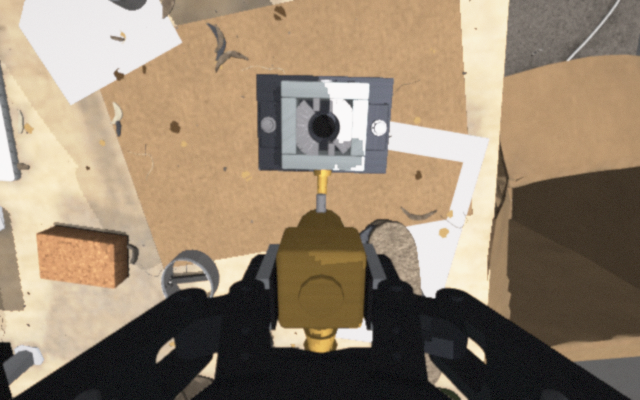

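The socket's bore is at about (323,126) with its slots vertical in the image. The held elbow head is centred near (321,280) and sits square in the pads. I zoom in for the exact centre and yaw.

Run:
```python
from h import *
im=cv2.imread("pics/w2.png")
a=cv2.resize(im[70:180,250:400],None,fx=5,fy=5,interpolation=cv2.INTER_CUBIC)
cv2.imwrite("pics/w2c.png",a)
hsv=cv2.cvtColor(im,cv2.COLOR_BGR2HSV);g=hsv[:,:,2]
# plate (dark bluish) + block: not brown
m=((hsv[:,:,1]<90)|(g<70)).astype(np.uint8);m[:60]=0;m[176:]=0;m[:,:245]=0;m[:,390:]=0
mm=cv2.morphologyEx(m,cv2.MORPH_OPEN,np.ones((5,5)))
c=max(cv2.findContours(mm,0,2)[0],key=cv2.contourArea);print("plate",cv2.minAreaRect(c))
b=cv2.inRange(g,0,45);b[:100]=0;b[155:]=0;b[:,:300]=0;b[:,345:]=0
n,l,s,cc=cv2.connectedComponentsWithStats(b)
for i in range(1,n):
    if s[i,4]>20:print(s[i],cc[i])
```

```text
plate ((322.2997131347656, 123.61724853515625), (134.2904052734375, 97.69239044189453), 0.9877604246139526)
[312 115  23  23 400] [323.11 126.15]
```

View pics/w2c.png

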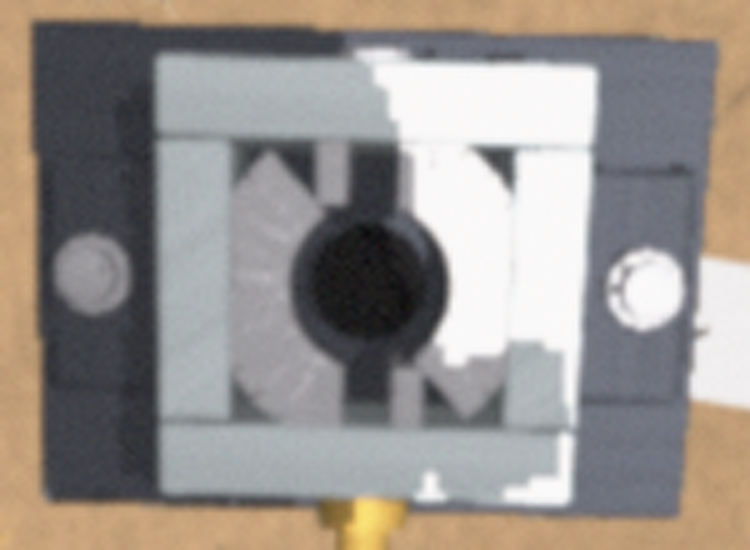

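Run:
```python
from h import *
d=np.load("w2.npz");K,P=d["K"],d["P"]
f=lambda x,y,z=.055: totool(ray(K,P,(x/5-.4+250,y/5-.4+70),z))
TL,TR,BL,BR=[f(*p) for p in((155,55),(598,67),(158,495),(573,505))]
print(TL,TR,BL,BR,"mean",(TL+TR+BL+BR)/4)
an=lambda a,b:np.degrees(np.arctan2((b-a)[1],(b-a)[0]))
print("edges deg in tool",an(TL,TR),an(BL,BR),an(BL,TL),an(BR,TR))
print("bore",f(369,285),"left/right",f(290,285),f(448,285),"top/bot",f(369,205),f(369,368))
print("slot top mid",f(374,150),"bot mid",f(367,412))
C=[f(36,22,.006),f(718,43,.006),f(45,498,.006),f(678,514,.006)];print("plate",np.mean(C,0),an(C[0],C[1]),an(C[2],C[3]),an(C[2],C[0]),an(C[3],C[1]),C)
# elbow boss in tool
T=camera_model("wrist")["T_tool_cam"]
for uv in((321,295),(278,300),(364,300)):
    r=T[:3,:3]@np.linalg.solve(K,[*uv,1]);print("elbow",(T[:3,3]+r*(-.035-T[2,3])/r[2])*1000)
im=cv2.imread("pics/w2.png");cv2.imwrite("pics/w2e.png",cv2.resize(im[190:370,250:400],None,fx=3.3,fy=3.3,interpolation=cv2.INTER_CUBIC))
```

```text
[101.00214058 -37.54690526 175.66696357] [ 98.95310105  45.87940659 175.67943413] [ 17.68180835 -39.74248367 175.69993929] [ 15.68178827  44.33739107 175.71248156] mean [ 58.32970956   3.23185218 175.68970464]
edges deg in tool 91.40696281256662 91.36264597867606 1.5094547592854375 1.0608801681869948
bore [ 58.99987461   2.83332226 175.68938128] left/right [ 58.98982627 -12.59682003 175.68723018] [ 59.00992413  18.26525676 175.69153263] top/bot [ 73.98147962   2.78722577 175.68339043] [ 43.02817784   2.88246513 175.69576805]
slot top mid [ 84.05534922   3.71138744 175.67949549] bot mid [ 34.37789816   2.50997187 175.69917139]
plate [ 58.8130014    3.42000428 224.68954225] 91.59691545956197 91.43253576599481 1.9322953627733719 1.6031024018129123 [array([112.54531474, -68.78284131, 224.65799433]), array([108.43054048,  78.81304247, 224.68025256]), array([  8.99117977, -72.27652047, 224.69887116]), array([  5.2849706 ,  75.92633643, 224.72105096])]
elbow [  3.3466902    0.13524381 -35.        ]
elbow [  1.18350391 -16.3554965  -35.        ]
elbow [  1.17524231  16.63524459 -35.        ]
```

View pics/w2e.png

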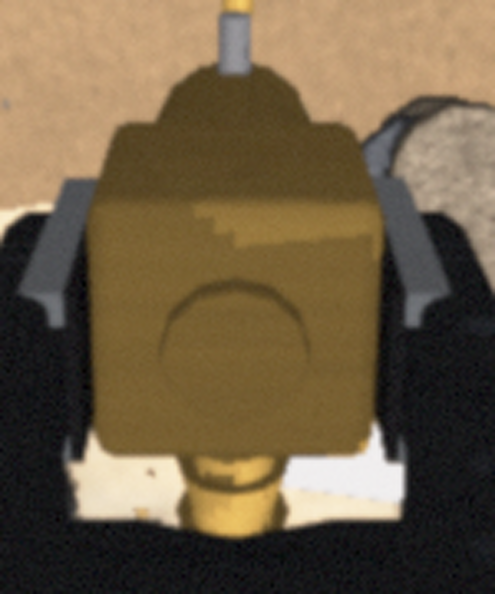

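The head is centred in the pads in y. Along tool x it sits 1–2 mm off. One hand calculation disagrees with the script, so I check the camera model.

Run:
```python
from h import *
m=camera_model("wrist");T,K=m["T_tool_cam"],m["K"];print(K,T.round(4))
for uv,z in(((321.2,298),-.035),((321.2,251.4),-.031),((321.2,326.9),-.031),((320.5,205),.021)):
    r=T[:3,:3]@np.linalg.solve(K,[*uv,1]);print("elbow",((T[:3,3]+r*(z-T[2,3])/r[2])*1000).round(1))
```

```text
[[315.64887616   0.         320.6183825 ]
 [  0.         315.64887616 204.30157173]
 [  0.           0.           1.        ]] [[ 5.000e-04 -9.627e-01 -2.705e-01  6.930e-02]
 [ 1.000e+00  1.000e-04  1.200e-03 -2.000e-04]
 [-1.100e-03 -2.705e-01  9.627e-01 -1.416e-01]
 [ 0.000e+00  0.000e+00  0.000e+00  1.000e+00]]
elbow [  2.    0.2 -35. ]
elbow [ 19.6   0.2 -31. ]
elbow [-13.9   0.2 -31. ]
elbow [23.2 -0.  21. ]
```

Run:
```python
from h import *
P=np.load("w2.npz")["P"];o=bot.get_obs();B=np.eye(4);B[:3,:3]=R.from_euler("xyz",o["tcp_rot"],degrees=True).as_matrix();B[:3,3]=o["ee_pos"]
print((np.linalg.inv(B)@P).round(4)); print(camera_model("wrist")["T_tool_cam"].round(4)); print(o["wrist_force"],o["torque"],o["time"])
```

```text
[[ 7.000e-04 -9.627e-01 -2.704e-01  6.930e-02]
 [ 1.000e+00  4.000e-04  1.200e-03 -2.000e-04]
 [-1.100e-03 -2.704e-01  9.627e-01 -1.416e-01]
 [ 0.000e+00  0.000e+00  0.000e+00  1.000e+00]]
[[ 5.000e-04 -9.627e-01 -2.705e-01  6.930e-02]
 [ 1.000e+00  1.000e-04  1.200e-03 -2.000e-04]
 [-1.100e-03 -2.705e-01  9.627e-01 -1.416e-01]
 [ 0.000e+00  0.000e+00  0.000e+00  1.000e+00]]
[ 0.02099475 -0.19851732 -1.91725093] [-0.01574243 -0.02800529 -0.00938086] 6.2
```

Call:
send_rows(targets="20 1 0 1.4 255;40 2 0 1.4 255;56.6 2.8 0 1.4 255;56.6 2.8 40 1.4 255;56.6 2.8 80 1.4 255;56.6 2.8 110 1.4 255;56.6 2.8 121 1.4 255;56.6 2.8 121 1.4 255;56.6 2.8 121 1.4 255")

```text
time: 7.32
ee_pos: [0.5332, 0.2379, 0.111]
tcp_rot: [179.9, 0.1, 173.9]
wrist_force: [-0.2, 0.1, -0.9]
opening: 0.0353
grasp_force: 60.5
```

Run:
```python
from h import *
o=bot.get_obs();print(o["ee_pos"],o["tcp_rot"],o["wrist_force"],o["torque"])
im=camera("side");np.set_printoptions(precision=2,suppress=True)
K,P=cam("side");print(proj(K,P,[.531,.232,.055]))
cv2.imwrite("pics/s2.png",cv2.resize(im[110:220,250:390],None,fx=5,fy=5,interpolation=cv2.INTER_CUBIC))
```

```text
[0.53322502 0.23786821 0.11095308] [1.79936105e+02 1.09560828e-01 1.73883809e+02] [-0.22237759  0.10712104 -0.86379496] [ 0.00616131  0.05388233 -0.06205999]
[314.88 179.09]
```

View pics/s2.png

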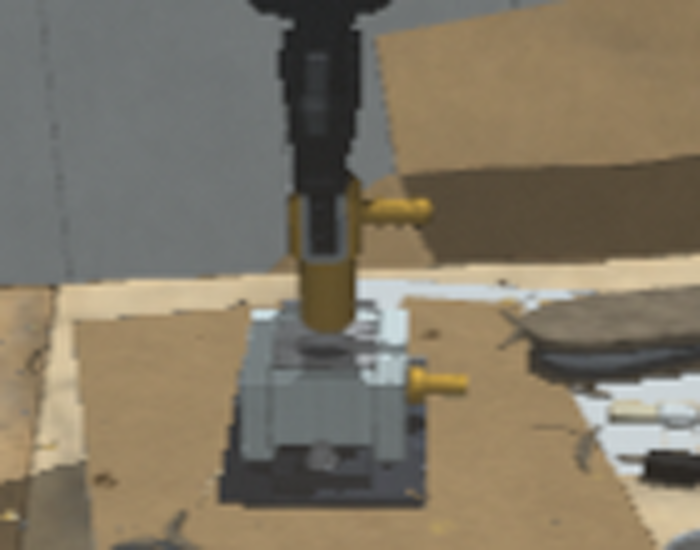

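The side view shows the stem centred above the bore with the barb over the nipple side. I descend in small steps and watch the force.

Call:
send_rows(targets="0 0 4 0 255;0 0 8 0 255;0 0 11 0 255;0 0 12 0 255;0 0 13 0 255;0 0 14 0 255;0 0 14 0 255")

```text
time: 8.25
ee_pos: [0.5325, 0.2377, 0.0953]
tcp_rot: [-180.0, -0.0, 173.9]
wrist_force: [-0.0, -0.1, -1.4]
opening: 0.035
grasp_force: 60.5
```

Call:
send_rows(targets="0 0 1 0 255;0 0 2 0 255;0 0 3 0 255;0 0 4 0 255;0 0 4 0 255")

```text
time: 8.88
ee_pos: [0.5325, 0.2377, 0.0912]
tcp_rot: [-180.0, -0.0, 173.9]
wrist_force: [-0.9, -1.0, -0.7]
opening: 0.0353
grasp_force: 60.5
```

Call:
send_rows(targets="0 0 1 0 255;0 0 2 0 255;0 0 3 0 255;0 0 4 0 255;0 0 5 0 255;0 0 6 0 255;0 0 6 0 255")

```text
time: 9.75
ee_pos: [0.5325, 0.2377, 0.0851]
tcp_rot: [-180.0, -0.0, 173.9]
wrist_force: [0.2, -0.7, -1.3]
opening: 0.0352
grasp_force: 60.5
```

Call:
send_rows(targets="0 0 2 0 255;0 0 4 0 255;0 0 6 0 255;0 0 8 0 255;0 0 10 0 255;0 0 12 0 255;0 0 13 0 255;0 0 14 0 255;0 0 14 0 255")

```text
time: 10.88
ee_pos: [0.5325, 0.2376, 0.0712]
tcp_rot: [-180.0, -0.0, 173.9]
wrist_force: [-0.8, 0.3, -2.3]
opening: 0.0351
grasp_force: 60.5
```

Call:
send_rows(targets="0 0 1 0 255;0 0 2 0 255;0 0 2 0 255")

```text
time: 11.25
ee_pos: [0.5325, 0.2376, 0.0692]
tcp_rot: [-180.0, -0.0, 173.9]
wrist_force: [-0.7, -1.6, -2.5]
opening: 0.0352
grasp_force: 60.5
```

Call:
send_rows(targets="0 0 1 0 255;0 0 1 0 255;0 0 1 0 255")

```text
time: 11.62
ee_pos: [0.5325, 0.2377, 0.0682]
tcp_rot: [-180.0, -0.0, 173.9]
wrist_force: [-0.2, -0.4, -2.5]
opening: 0.0354
grasp_force: 60.5
```

Call:
send_rows(targets="0 0 1 0 255;0 0 1 0 255;0 0 1 0 255")

```text
time: 12.0
ee_pos: [0.5325, 0.2377, 0.0672]
tcp_rot: [-180.0, -0.0, 173.9]
wrist_force: [-0.3, -1.4, -1.8]
opening: 0.0351
grasp_force: 60.5
```

Call:
send_rows(targets="0 0 1 0 255;0 0 1 0 255;0 0 1 0 255")

```text
time: 12.38
ee_pos: [0.5325, 0.2376, 0.0662]
tcp_rot: [-180.0, -0.0, 173.9]
wrist_force: [-1.2, -0.7, -1.7]
opening: 0.0351
grasp_force: 60.5
```

Call:
send_rows(targets="0 0 1 0 255;0 0 1 0 255;0 0 1 0 255")

```text
time: 12.75
ee_pos: [0.5326, 0.2377, 0.0652]
tcp_rot: [-180.0, -0.0, 173.9]
wrist_force: [-0.5, -1.2, -0.9]
opening: 0.0354
grasp_force: 60.5
```

Call:
send_rows(targets="0 0 1 0 255;0 0 1 0 255;0 0 1 0 255")

```text
time: 13.12
ee_pos: [0.5326, 0.2377, 0.0644]
tcp_rot: [180.0, 0.0, 173.9]
wrist_force: [-1.8, -1.8, 1.2]
opening: 0.0352
grasp_force: 60.8
```

Call:
send_rows(targets="0 0 0.5 0 255;0 0 0.5 0 255;0 0 0.5 0 255")

```text
time: 13.5
ee_pos: [0.5326, 0.2377, 0.064]
tcp_rot: [180.0, 0.0, 173.9]
wrist_force: [-2.7, -2.2, 4.8]
opening: 0.0352
grasp_force: 61.0
```

Call:
send_rows(targets="0 0 -0.8 0 255;0 0 -0.8 0 255;0 0 -0.8 0 255")

```text
time: 13.88
ee_pos: [0.5326, 0.2377, 0.0644]
tcp_rot: [-180.0, -0.0, 173.9]
wrist_force: [-1.3, -1.1, 0.9]
opening: 0.0351
grasp_force: 60.8
```

```bash
cat > f.py <<'E'
from h import *
f=[];t=[]
for i in range(4):
    o=bot.get_obs();f.append(o["wrist_force"]);t.append(o["torque"]);camera("side") if i<3 else 0
o=bot.get_obs();np.set_printoptions(precision=3,suppress=True)
Rm=R.from_euler("xyz",o["tcp_rot"],degrees=True).as_matrix()
print("F",np.mean(f,0),"Ftool",Rm.T@np.mean(f,0),"T",np.mean(t,0),o["ee_pos"]*1000,o["tcp_rot"],o["q"][5],o["time"])
E
python3 f.py
```

```text
F [-1.453 -1.36   0.5  ] Ftool [ 1.3   -1.507 -0.5  ] T [-0.313  0.278 -0.006] [532.556 237.677  64.433] [-179.998   -0.005  173.885] 30.165247141423144 14.025
```

Call:
send_rows(targets="0 -0.2 0 5 255;0.1 -0.4 0 10 255;0.1 -0.6 0 15 255;0.1 -0.6 0 15 255")

```text
time: 14.52
ee_pos: [0.5327, 0.2374, 0.0647]
tcp_rot: [180.0, 0.0, 158.9]
wrist_force: [-0.5, 0.1, 0.9]
opening: 0.0355
grasp_force: 60.7
```

```bash
python3 f.py
```

```text
F [-0.036  0.718 -0.122] Ftool [0.291 0.658 0.122] T [ 0.222 -0.052 -0.036] [532.63  237.382  64.696] [179.957   0.015 158.992] 45.01966274488903 14.675
```

Call:
send_rows(targets="0 -0.2 0 5 255;0.1 -0.4 0 10 255;0.1 -0.4 0 10 255")

```text
time: 15.05
ee_pos: [0.5323, 0.2368, 0.0647]
tcp_rot: [180.0, 0.0, 149.0]
wrist_force: [-0.5, -0.0, -0.2]
opening: 0.035
grasp_force: 60.6
```

```bash
python3 f.py
```

```text
F [-0.037  0.176 -0.157] Ftool [0.123 0.132 0.157] T [ 0.137 -0.066 -0.007] [532.244 236.784  64.637] [179.991   0.008 149.009] 54.974805433134144 15.2
```

Call:
send_rows(targets="0 -0.2 0 5 255;0.1 -0.4 0 10 255;0.1 -0.4 0 10 255")

```text
time: 15.58
ee_pos: [0.5319, 0.2365, 0.0646]
tcp_rot: [180.0, 0.0, 139.0]
wrist_force: [-0.9, 0.2, 0.3]
opening: 0.0348
grasp_force: 60.6
```

```bash
python3 f.py
```

```text
F [0.034 0.088 0.551] Ftool [ 0.032  0.089 -0.551] T [ 0.044 -0.039  0.012] [531.898 236.461  64.603] [179.999   0.006 139.017] 64.9532073923566 15.725
```

Call:
send_rows(targets="0 -0.2 0 5 255;0.1 -0.4 0 10 255;0.1 -0.4 0 10 255")

```text
time: 16.1
ee_pos: [0.5315, 0.2362, 0.0646]
tcp_rot: [180.0, 0.0, 129.0]
wrist_force: [0.4, -0.3, -0.4]
opening: 0.035
grasp_force: 60.6
```

```bash
python3 f.py
```

```text
F [ 0.449 -0.026  0.061] Ftool [-0.303  0.333 -0.061] T [ 0.069 -0.036  0.004] [531.531 236.205  64.58 ] [-179.998    0.001  129.017] 74.94337444215748 16.25
```

Call:
send_rows(targets="0 -0.2 0 5 255;0 -0.2 0 5 255")

```text
time: 16.5
ee_pos: [0.5314, 0.2361, 0.0646]
tcp_rot: [180.0, 0.0, 124.0]
wrist_force: [0.1, 0.5, 1.0]
opening: 0.0351
grasp_force: 60.6
```

```bash
python3 f.py
```

```text
F [-0.02   0.59   0.804] Ftool [ 0.5    0.313 -0.804] T [ 0.079 -0.054 -0.024] [531.404 236.076  64.603] [179.997   0.003 124.011] 79.9437439350958 16.65
```

Call:
send_rows(targets="0 -0.2 0 5 255;0 -0.2 0 5 255")

```text
time: 16.9
ee_pos: [0.5312, 0.2361, 0.0646]
tcp_rot: [180.0, -0.0, 119.0]
wrist_force: [0.7, 1.8, -0.0]
opening: 0.0351
grasp_force: 60.7
```

```bash
python3 f.py
```

```text
F [0.47  1.528 0.626] Ftool [ 1.109  1.152 -0.625] T [ 0.244 -0.082 -0.01 ] [531.235 236.067  64.59 ] [179.995  -0.004 119.014] 84.94251712792192 17.05
```

Call:
send_rows(targets="0 -0.2 0 5 255;0 -0.2 0 5 255")

```text
time: 17.3
ee_pos: [0.5311, 0.236, 0.0647]
tcp_rot: [180.0, -0.0, 114.0]
wrist_force: [0.6, 2.2, 0.5]
opening: 0.0351
grasp_force: 60.7
```

```bash
python3 f.py
```

```text
F [0.831 1.915 0.259] Ftool [ 1.411  1.538 -0.259] T [ 0.416 -0.242 -0.041] [531.121 236.012  64.624] [179.984  -0.008 114.013] 89.94188454397819 17.45
```

Call:
send_rows(targets="0 -0.2 0 5 255;0 -0.2 0 5 255")

```text
time: 17.7
ee_pos: [0.5311, 0.2359, 0.0644]
tcp_rot: [180.0, -0.0, 109.0]
wrist_force: [3.9, 1.7, -3.6]
opening: 0.0352
grasp_force: 60.4
```

```bash
python3 f.py
```

```text
F [ 3.932  2.756 -4.293] Ftool [1.324 4.614 4.295] T [ 0.728 -1.003  0.03 ] [531.105 235.94   64.422] [179.975  -0.006 109.016] 94.93566067517571 17.85
```

Call:
send_rows(targets="0 0.2 0.35 0 255;0 0.2 0.35 0 255")

```text
time: 18.1
ee_pos: [0.5311, 0.236, 0.0644]
tcp_rot: [180.0, -0.0, 108.9]
wrist_force: [3.1, 2.9, -0.7]
opening: 0.0351
grasp_force: 60.7
```

```bash
python3 f.py
```

```text
F [ 3.228  2.79  -0.86 ] Ftool [1.593 3.958 0.861] T [ 0.691 -0.761  0.065] [531.133 235.971  64.378] [179.981  -0.006 108.913] 95.03945293787189 18.25
```

Call:
send_rows(targets="0.1 0.1 0.5 5 255;0.1 0.1 0.5 5 255")

```text
time: 18.5
ee_pos: [0.5311, 0.236, 0.0639]
tcp_rot: [180.0, 0.0, 103.9]
wrist_force: [3.3, 1.0, 0.3]
opening: 0.0352
grasp_force: 60.9
```

```bash
python3 f.py
```

```text
F [2.685 1.709 0.664] Ftool [ 1.01   3.019 -0.664] T [ 0.462 -0.524 -0.024] [531.057 235.962  63.892] [179.999   0.    103.979] 99.97831885985701 18.65
```

Call:
send_rows(targets="0.1 0.1 0.5 5 255;0.1 0.1 0.5 5 255")

```text
time: 18.9
ee_pos: [0.5311, 0.236, 0.0634]
tcp_rot: [-180.0, 0.0, 99.0]
wrist_force: [1.7, 0.7, 2.3]
opening: 0.0352
grasp_force: 61.1
```

```bash
python3 f.py
```

```text
F [1.181 0.57  2.455] Ftool [ 0.377  1.255 -2.455] T [ 0.232 -0.435 -0.027] [531.139 236.021  63.397] [179.999   0.012  99.002] 104.96282525213313 19.05
```

Call:
send_rows(targets="0.1 0 0.2 5 255;0.1 0 0.2 5 255")

```text
time: 19.3
ee_pos: [0.5312, 0.236, 0.063]
tcp_rot: [-180.0, 0.0, 94.0]
wrist_force: [2.3, 0.8, 0.4]
opening: 0.0351
grasp_force: 61.0
```

```bash
python3 f.py
```

```text
F [2.18  0.728 0.403] Ftool [ 0.574  2.226 -0.403] T [ 0.067 -0.554 -0.044] [531.125 236.056  62.978] [-179.991    0.016   93.999] 109.96975144832486 19.45
```

Call:
send_rows(targets="0.1 0 0.45 5 255;0.1 0 0.45 5 255")

```text
time: 19.7
ee_pos: [0.5311, 0.2362, 0.0626]
tcp_rot: [-180.0, 0.0, 89.0]
wrist_force: [1.9, -1.0, 1.7]
opening: 0.0349
grasp_force: 61.0
```

```bash
python3 f.py
```

```text
F [ 2.118 -0.706  1.276] Ftool [-0.669  2.13  -1.276] T [-0.099 -0.57  -0.038] [531.141 236.209  62.572] [-179.999    0.011   89.004] 114.9764757344015 19.85
```

Call:
send_rows(targets="0.1 0 0.4 4 255;0.1 0.1 0.7 8 255;0.1 0.1 0.7 8 255")

```text
time: 20.23
ee_pos: [0.5311, 0.2364, 0.0618]
tcp_rot: [-180.0, 0.0, 81.0]
wrist_force: [1.2, -0.9, 0.8]
opening: 0.0356
grasp_force: 61.0
```

```bash
python3 f.py
```

```text
F [ 1.37  -0.945  0.35 ] Ftool [-0.719  1.501 -0.35 ] T [-0.114 -0.493 -0.054] [531.137 236.347  61.772] [-179.984    0.012   80.991] 122.9976510261075 20.375
```

Call:
send_rows(targets="0 0 0 0 0;0 0 0 0 0;0 0 0 0 0;0 0 0 0 0;0 0 0 0 0;0 0 0 0 0;0 0 -10 0 0;0 0 -30 0 0;0 0 -60 0 0;0 0 -100 0 0;0 0 -140 0 0;0 0 -140 0 0;0 0 -140 0 0")

```text
time: 22.0
ee_pos: [0.5312, 0.2364, 0.2017]
tcp_rot: [-180.0, -0.0, 80.9]
wrist_force: [0.4, 0.2, -0.5]
opening: 0.0852
grasp_force: 0.0
```

```bash
python3 f.py
python3 - <<'E'
from h import *
cv2.imwrite("pics/w3.png",camera("wrist"))
E
```

```text
F [ 0.42   0.19  -0.411] Ftool [0.254 0.386 0.41 ] T [-0.022 -0.011 -0.006] [530.812 236.224 200.679] [-179.904    0.062   80.886] 123.10380123540251 22.15
```

View pics/w3.png

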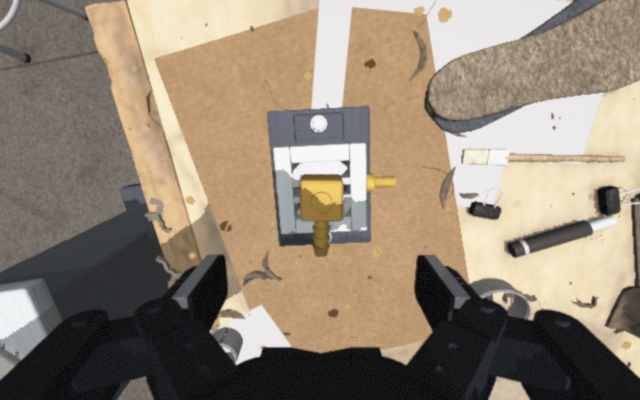

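The elbow stands upright in the socket at about (321,200). Its barb still points straight down the image at (320,250), so it kept its angle, and the gripper is clear.

```bash
python3 -c "
from workcell import ticket
print(ticket.job_done())"
```

```text
the job is handed in; nothing more can be done
None
```

The elbow is seated in the manifold socket, turned about 29° past first tightening (pin force estimated at 8.5 N, not measured) and released; the job is handed in at about 22 s, but no verdict was returned.

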